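# Bridge the soot tile over the diya by its edges

### The job

Get the kajal set-up ready for lighting: take the washed wall tile off the aluminium tray, holding it by its edges only with no finger on either face, and lay it, glazed face down as it is now, squarely across the two steel bowls that stand either side of the diya, with the middle of the tile over the diya's pinched lip. Set it down gently rather than dropping it, let go, and leave the two bowls, the diya, the stack of bowls and the lighter where they stand.

Things in the scene. Friction and masses are not known exactly. Their poses are not given: they have to be found in the camera images.
- tile_center (a point): Centre (half-way up) of the loose wall tile, 200 mm long, 65 mm wide, 8 mm thick, about 0.2 kg, lying flat across the tray's two long rims. Red clay back with ribs along its length facing up, white glazed face down. Own x along the 200 mm length, y across the 65 mm width, z up. Its four edges are upright and 5 mm high, with a 2 mm bevel to each face, and it hangs free between the rims, so it can be gripped across its 65 mm width
- tile_glaze: The tile's white glazed face (its underside), 1.5 mm thick, which no finger may touch; origin at the centre of the underside, same axes as the tile, 4 mm below its centre
- tile_back: The tile's ribbed clay back (its upper face), which no finger may touch; same origin and axes as tile_glaze, the face itself lies 8 mm above the origin
- tray: Loose aluminium tray, 300 mm long (own x), 170 mm wide (own y), rims 25 mm high, walls and floor 3 mm; origin at the centre of its underside. It holds up the tile, which starts within 50 mm of its middle along its length
- bowl_a_rim (a point): Centre of the mouth of one steel bowl, at rim height: loose, right way up on the table, 60 mm high, rim 100 mm across, foot 60 mm across, wall 2.5 mm, about 0.16 kg. z up
- bowl_b_rim (a point): The same for the other steel bowl, equal to the first. The two stand 152 to 168 mm apart, centre to centre, and the tile is to rest on both their rims, its underside then 60 mm above the table
- diya_lip (a point): The pinched lip of the diya that stands between the two bowls, at the brim, 26 mm above the table and 32 mm from the diya's middle along the diya's own x; it lies about half-way between the bowl centres. The diya is a loose round clay cup, 68 mm across, 26 mm high; the lip sticks out another 9 mm
- bowl_stack: Bystander: four nested steel bowls, 103 mm across, 102 mm high, straight ahead beyond the work; origin at the centre of the underside
- lighter_mid (a point): Bystander: red press-button gas lighter with a steel barrel, 250 mm long, 26 mm wide, lying to the left of the work beside a ceramic saucer; this point is near its middle

How it is judged:
On the way:
1. the tile is held in the fingers, lifted clear of the tray (contact force between the fingers and tile above 1 N and contact force between tile and tray below 0.05 N and height (world z) of tile_center above 0.04 m), for 0.2 s.
At the end, for the whole second after the job is handed in: The tile lies still and level (within 3 degrees) on the rims of both upright bowls, glazed face down, its middle within 20 mm of the diya's lip and its long midline within 20 mm of both bowl centres, seen from above; it is released (contact force between tile and bowl_a above 0.2 N and contact force between tile and bowl_b above 0.2 N and horizontal distance between tile_center and diya_lip below 0.02 m and y of bowl_a_rim in the frame of tile_center between -0.02 and 0.02 m and y of bowl_b_rim in the frame of tile_center between -0.02 and 0.02 m and height (world z) of tile_center between 0.06 and 0.068 m and angle between each of tile_center, bowl_a_rim, bowl_b_rim's own z axis and vertical below 0.05 rad and linear speed of tile below 0.02 m/s); the robot touches nothing.
It fails at once if a finger or the arm touches the tile's glazed face or its back (more than 0.5 N) (contact force between any of the fingers, the arm and tile_glaze above 0.5 N or contact force between any of the fingers, the arm and tile_back above 0.5 N).
It fails at once if the tile is dropped or thrown: it moves faster than 0.45 m/s (a free fall of about 10 mm) with no finger on it (linear speed of tile above 0.45 m/s and contact force between the fingers and tile below 0.05 N).
It fails at once if the tile is forced down on a bowl with more than 40 N (contact force between tile and bowl_a above 40 N or contact force between tile and bowl_b above 40 N).
It fails at once if a bowl or the diya of the set-up is shifted more than 20 mm (distance of any of bowl_a_rim, bowl_b_rim, diya_lip from where it was at the start of the episode above 0.02 m).
It fails at once if the bowl stack or the lighter is shifted more than 20 mm (distance of any of bowl_stack, lighter_mid from where it was at the start of the episode above 0.02 m).
It also fails if it takes over 42 s, if anything falls off the work surface, if the arm or the gripper's body presses on something with over 40 N, if the wrist force passes 120 N, or if a joint passes its speed limit or range.

### The arm

A 6-joint arm with a two-finger parallel gripper is mounted at the origin on the work surface. World frame = base frame: x ahead of the robot, y to its left, z up, the work surface at z = 0. Lengths are in m, angles in rad, forces in N, time in s.
With the tool pointing down it reaches from about 0.425 to 0.95 m from the base axis. Payload 3.5 kg.
Tool frame: the origin (TCP) lies on the centre line of the jaws, within the pads' length; the fingertips stand 25 mm ahead of it and the grasp point (between the pads) lies 6 mm ahead of it (ctrl.finger_overhang is the distance from the TCP to the fingertips, in m); z points along the fingers, y is the line along which they close (so a half turn about z gives the same grasp; the last joint's range is limited). The gripper opens to 85 mm and grips with 20 to 120 N. Pads are 22 mm wide; open, the fingers measure 114 mm over their backs; the gripper's body (76 mm by 85 mm) begins 54 mm behind the grasp point. The pads swing forward as they close: fully open they stand 13 mm farther back than shut.
Start: joints at [1.062, 0.286, 1.577, -0, 1.279, -0.15], TCP at [0.237, 0.632, 0.256] pointing down, gripper open.
Joint ranges: [-2.77, 2.77], [-0.9, 2.22], [0.21, 2.48], [-1.53, 4.67], [0.24, 2.81], [-2.84, 2.84]. Speed limits (rad/s): [2.79, 2.79, 3.14, 3.14, 3.14, 3.14].

### API

Orientations are given as a unit quaternion [x, y, z, w].
In Python, from plant import get_state, imaging, job, ctrl gives the robot as it stands.
- The arm moves only by the tool jog_arm, never from a script. Its argument "increments" is a list of rows, each an object of numbers: "dx", "dy", "dz": the shift along the world's x, y, z each as a share of 12 cm, from -1 to 1; "ax", "ay", "az": the turn, a rotation vector about the world's x, y, z each as a share of pi/2 rad, from -1 to 1; "gripper": the gripper command: -1 is shut, 1 is fully open, values between are in proportion. A call has 1 to 10 rows; each row is the pose to reach, as a shift and turn from the pose commanded when the call began; what a row does not reach only later rows make up. A row lasts 1/10 s, in which the tool goes at most 50 mm and 8.59 degrees, less where a joint would pass 70% of its speed; a pose out of reach is approached as far as the arm can. A call with a number of a shift or a turn outside -1 to 1 is refused whole. A call with a gripper value outside its range is refused whole. The fingers move at their own pace and stop on an object; "force" is the grip in N (left out, the last holds). Time passes only in rows, so rows that repeat a pose let the fingers close. It gives the time, the measured TCP pose, the force, the opening and the grip force at its end, in the units of the state.
- get_state(): the state, without advancing time (a new reading comes with each control period).
- imaging.read_camera(name): name is "scene" or "top" or "wrist"; returns a dict with "frame" (420x560x3 uint8, blue, green, red), "depth" (420x560 float32, m along the optical axis (not along the pixel's ray), 0 where there is no reading), "camera_matrix" (3x3 intrinsics, pixels), "extrinsics" (4x4, takes a point from camera to world coordinates); the wrist camera has in their place "mount" (4x4, takes a point from camera to tool coordinates, whose origin is the TCP and whose axes are the flange's). Camera axes: x right, y up, looking along -z (the intrinsics and any distortion apply to the point x, -y, -z); pixel columns grow to the right and rows downward; lengths in m; the calibration is good to about 2 mm. A picture is of the moment at which its call begins: read the wrist's pose just before it.
- job.sign_off(): hands the job in; it is judged then, once.
The state is a dict: "time": time; "qpos": joint angles; "dq": joint speeds; "joint_efforts": joint torques, N m; "eef_pos": TCP position; "tcp_rot": TCP orientation; "contact_force": force on the tool from outside, world axes, zero at the start; "wrist_torque": the same for the moment, N m; "opening": opening from 0.0 (shut) to 1.0 (fully open); "finger_force": force on a finger pad.
Only numpy, scipy, OpenCV 4.12 (cv2) and the standard library are available. Lean on these libraries where they do the work, as an engineer would, in place of code of your own. Each camera call takes 0.05 s, during which the arm holds its last target. There are 200 camera calls.

## Working session

There is one attempt and no reset: what is moved stays moved. The work goes in short steps, Python scripts to look and compute and a tool call to move; the robot and the scene stay as the last step left them, time stands still between calls to the robot, and variables do not carry over. Pictures are saved under pics/ and viewed, at most 10 in all, crops included, and the job is handed in when it is done.

Besides the shell and the picture viewer there is one more tool, called after "Request:" by a JSON object that holds its "name" and its "arguments". jog_arm: Moves the arm, as the interface text tells. Shift numbers are shares of 12 cm and turn numbers shares of pi/2 rad, none past 1 either way. Its arguments: {"type":"object","properties":{"increments":{"type":"array"},"force":{"type":"number"}},"required":["increments"]}

```bash
mkdir -p pics; cat > h.py <<'E'
import numpy as np, cv2
from plant import get_state, imaging, job, ctrl
def cap(n,save=None):
    s=get_state(); r=imaging.read_camera(n)
    if 'mount' in r:
        from scipy.spatial.transform import Rotation as R
        T=np.eye(4);T[:3,:3]=R.from_quat(s['tcp_rot']).as_matrix();T[:3,3]=s['eef_pos'];E=T@np.array(r['mount'])
    else: E=np.array(r['extrinsics'])
    r['E']=E
    if save: cv2.imwrite('pics/'+save+'.png',r['frame'])
    np.savez(''+n+'.npz',frame=r['frame'],depth=r['depth'],K=r['camera_matrix'],E=E)
    return r
def cloud(r):
    K=np.array(r['camera_matrix'] if 'camera_matrix' in r else r['K']);d=r['depth'];v,u=np.mgrid[:d.shape[0],:d.shape[1]]
    p=np.stack([(u-K[0,2])/K[0,0]*d,-(v-K[1,2])/K[1,1]*d,-d],-1)
    return p@r['E'][:3,:3].T+r['E'][:3,3]
E
python3 - <<'E'
from h import *
print(get_state(),ctrl.finger_overhang)
for n in('top','scene'): 
    r=cap(n,n); print(n,[k for k in r],r['E'].round(3),r['camera_matrix'])
E
```

```text
{'time': 0.0, 'qpos': array([ 1.06199396e+00,  2.87142981e-01,  1.57820191e+00,  2.22449552e-05,
        1.27858354e+00, -1.50005322e-01]), 'dq': array([-0.00014768,  0.00044722, -0.00034605, -0.00061111,  0.00150567,
       -0.00041444]), 'joint_efforts': array([-1.33399080e-03, -4.05983484e+01, -2.92624640e+01, -1.55909838e-04,
        5.81917862e-03, -2.95086920e-06]), 'eef_pos': array([0.23669811, 0.6314925 , 0.25494875]), 'tcp_rot': array([ 1.78440826e-01,  9.83949952e-01, -1.10164944e-03, -3.87860877e-04]), 'contact_force': array([1.19794945, 0.1962068 , 0.02691705]), 'wrist_torque': array([ 0.02316697, -0.03741065,  0.0053582 ]), 'finger_force': 0.0, 'opening': 1.0003432436655213} 0.025
top ['frame', 'depth', 'camera_matrix', 'extrinsics', 'E'] [[-0.018  0.984 -0.176  0.403]
 [-1.    -0.018  0.     0.103]
 [-0.003  0.176  0.984  1.276]
 [ 0.     0.     0.     1.   ]] [[480.80750623   0.         277.14658262]
 [  0.         480.80750623 209.71135477]
 [  0.           0.           1.        ]]
scene ['frame', 'depth', 'camera_matrix', 'extrinsics', 'E'] [[-0.555 -0.468  0.688  1.402]
 [ 0.832 -0.291  0.473  0.623]
 [-0.021  0.834  0.551  0.669]
 [ 0.     0.     0.     1.   ]] [[499.86001292   0.         275.05322132]
 [  0.         499.86001292 204.83393958]
 [  0.           0.           1.        ]]
```

View pics/top.png

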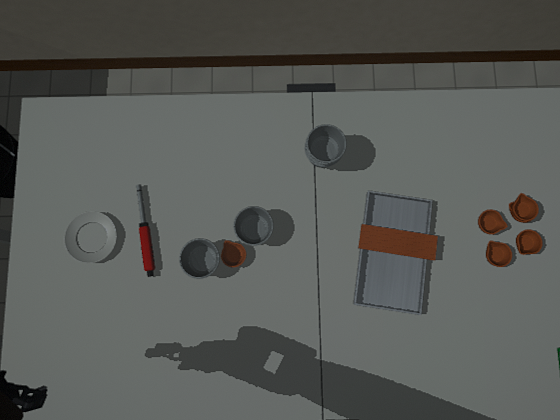

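View pics/scene.png

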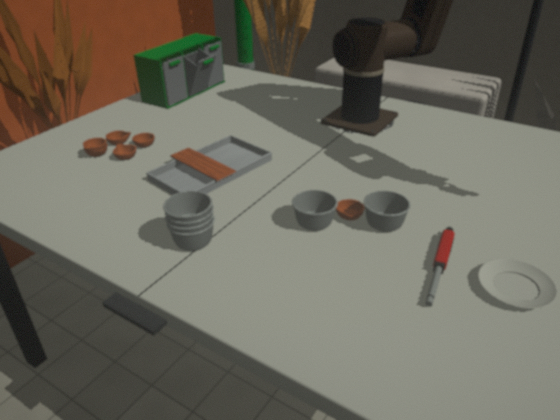

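The top view shows the tile at about (397,242) on the tray, the bowls at (253,225) and (199,258), and the diya at (233,254) between them. The stack is at (325,145) and the lighter at (146,235). Next I'll measure with depth.

```bash
python3 - <<'E'
from h import *
from scipy.optimize import least_squares
r=dict(np.load('top.npz'));P=cloud(r);f=r['frame'].astype(int);d=r['depth']
v,u=np.mgrid[:420,:560]
red=(f[...,2]-f[...,0]>50)&(d>0)
def rect(m):
    q=P[m]; 
    c,s,a=cv2.minAreaRect((q[:,:2]*1000).astype(np.float32)); return np.round(c,1),np.round(s,1),round(a,1),np.median(q[:,2]).round(4),len(q)
m=red&(u>350)&(u<445)&(v>215)&(v<270);print('tile',rect(m))
m=(u>345)&(u<445)&(v>180)&(v<320)&(P[...,2]>.018)&~red;print('tray',rect(m))
for c in((253,225),(199,258)):
    m=(abs(u-c[0])<26)&(abs(v-c[1])<26)&(P[...,2]>.052)&(d>0)&~red;q=P[m]
    s=least_squares(lambda p:np.hypot(q[:,0]-p[0],q[:,1]-p[1])-p[2],[q[:,0].mean(),q[:,1].mean(),.049],loss='soft_l1',f_scale=.002).x
    print('bowl',s.round(4),len(q),q[:,2].max().round(3))
m=red&(u>215)&(u<250)&(v>235)&(v<275);print('diya',rect(m),P[m].min(0),P[m].max(0))
big=np.zeros((600,800,3),np.uint8)
big[:,:]=cv2.resize(r['frame'][200:290,165:285],(800,600),interpolation=cv2.INTER_CUBIC)
cv2.imwrite('pics/crop1.png',cv2.convertScaleAbs(big,alpha=1.6))
E
```

```text
tile (array([ 535.4, -208.9]), array([199.8,  63.8]), 79.7, np.float64(0.0321), 1843)
tray (array([ 525.4, -112.8]), array([391.3, 306.4]), 81.6, np.float64(0.0249), 759)
bowl [0.581  0.1642 0.0485] 257 0.065
bowl [0.5003 0.3014 0.0486] 263 0.069
diya (array([516.7, 211.2]), array([70.4, 43.9]), 14.2, np.float64(0.0186), 126) [0.48000763 0.18830595 0.00147599] [0.54575007 0.24057214 0.02917257]
```

View pics/crop1.png

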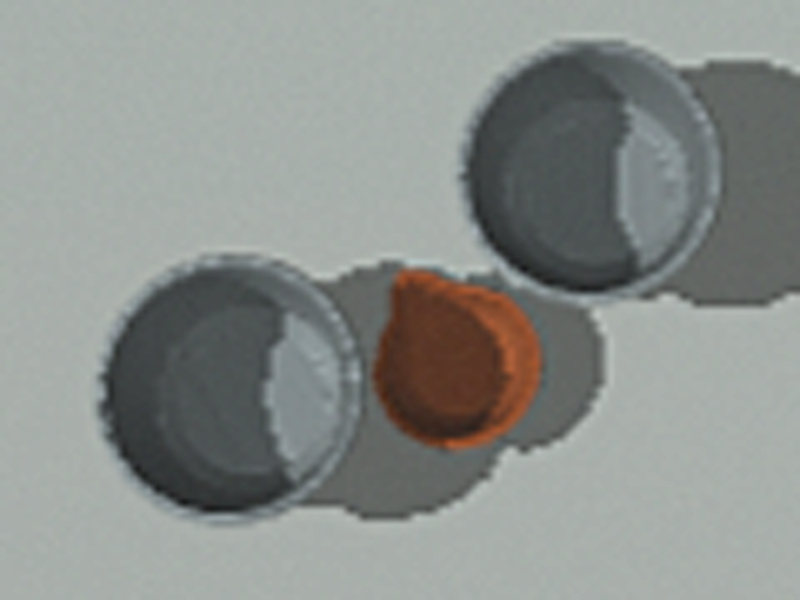

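The crop shows the lip pointing up-left, with its tip at about (405,280), roughly half-way between the bowls. I'll head there now and look from close by with the wrist camera on the way.

Request:
{"name": "jog_arm", "arguments": {"increments": [{"dx": 0.3, "dy": -0.3, "dz": 0, "az": -0.06, "gripper": 1}, {"dx": 0.6, "dy": -0.6, "az": -0.12, "gripper": 1}, {"dx": 0.9, "dy": -0.9, "az": -0.17, "gripper": 1}, {"dx": 1, "dy": -1, "az": -0.22, "gripper": 1}], "force": 40}}

```text
$.increments[0]: bad value
```

Request:
{"name": "jog_arm", "arguments": {"increments": [{"dx": 0.3, "dy": -0.3, "dz": 0, "az": -0.06, "gripper": 1}, {"dx": 0.6, "dy": -0.6, "az": -0.12, "gripper": 1}, {"dx": 0.9, "dy": -0.9, "az": -0.17, "gripper": 1}, {"dx": 1, "dy": -1, "az": -0.22, "gripper": 1}, {"dx": 1, "dy": -1, "az": -0.22, "gripper": 1}, {"dx": 1, "dy": -1, "az": -0.22, "gripper": 1}]}}

```text
$.increments[0]: bad value
```

```bash
python3 - <<'E'
from h import *
r=cap('wrist','w1');print(r['E'].round(3),get_state()['eef_pos'],get_state()['tcp_rot'])
E
```

```text
[[ 0.352 -0.891 -0.286  0.162]
 [ 0.936  0.334  0.111  0.66 ]
 [-0.003 -0.307  0.952  0.372]
 [ 0.     0.     0.     1.   ]] [0.23675316 0.63161883 0.25520982] [ 1.78428133e-01  9.83952509e-01 -8.74811956e-04 -3.09562646e-04]
```

View pics/w1.png

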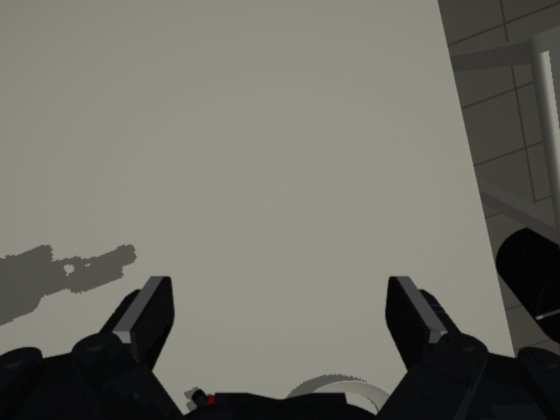

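The picture shows only table and the open fingers, because the arm hasn't moved: both calls were refused. A row probably needs every key.

Request:
{"name": "jog_arm", "arguments": {"increments": [{"dx": 0.3, "dy": -0.3, "dz": 0, "ax": 0, "ay": 0, "az": -0.06, "gripper": 1}, {"dx": 0.6, "dy": -0.6, "dz": 0, "ax": 0, "ay": 0, "az": -0.12, "gripper": 1}, {"dx": 0.9, "dy": -0.9, "dz": 0, "ax": 0, "ay": 0, "az": -0.17, "gripper": 1}, {"dx": 1, "dy": -1, "dz": 0, "ax": 0, "ay": 0, "az": -0.22, "gripper": 1}], "force": 40}}

```text
time: 0.55
eef_pos: [0.3594, 0.5091, 0.2558]
tcp_rot: [0.348, 0.938, -0.001, 0.0]
contact_force: [-0.1, 0.8, 0.1]
opening: 0.998
finger_force: 0.0
```

Request:
{"name": "jog_arm", "arguments": {"increments": [{"dx": 0.3, "dy": -0.3, "dz": 0, "ax": 0, "ay": 0, "az": -0.06, "gripper": 1}, {"dx": 0.6, "dy": -0.6, "dz": 0, "ax": 0, "ay": 0, "az": -0.12, "gripper": 1}, {"dx": 0.9, "dy": -0.9, "dz": 0, "ax": 0, "ay": 0, "az": -0.17, "gripper": 1}, {"dx": 1, "dy": -1, "dz": 0, "ax": 0, "ay": 0, "az": -0.22, "gripper": 1}]}}

```text
time: 0.95
eef_pos: [0.4795, 0.3888, 0.2559]
tcp_rot: [0.504, 0.864, -0.0, 0.0]
contact_force: [0.4, -0.1, -0.4]
opening: 0.998
finger_force: 0.0
```

Request:
{"name": "jog_arm", "arguments": {"increments": [{"dx": 0.3, "dy": -0.3, "dz": 0, "ax": 0, "ay": 0, "az": -0.06, "gripper": 1}, {"dx": 0.5, "dy": -0.6, "dz": 0.2, "ax": 0, "ay": 0, "az": -0.12, "gripper": 1}, {"dx": 0.6, "dy": -0.9, "dz": 0.4, "ax": 0, "ay": 0, "az": -0.17, "gripper": 1}, {"dx": 0.6, "dy": -1, "dz": 0.4, "ax": 0, "ay": 0, "az": -0.22, "gripper": 1}, {"dx": 0.6, "dy": -1, "dz": 0.4, "ax": 0, "ay": 0, "az": -0.22, "gripper": 1}, {"dx": 0.6, "dy": -1, "dz": 0.4, "ax": 0, "ay": 0, "az": -0.22, "gripper": 1}]}}

```text
time: 1.55
eef_pos: [0.5485, 0.2721, 0.3034]
tcp_rot: [0.642, 0.767, -0.0, -0.001]
contact_force: [0.5, -0.1, -0.3]
opening: 0.998
finger_force: 0.0
```

```bash
python3 - <<'E'
from h import *
r=cap('wrist','w2');print(r['E'].round(3),get_state()['eef_pos'],get_state()['tcp_rot'])
E
```

```text
[[ 0.985 -0.167 -0.052  0.534]
 [ 0.175  0.937  0.303  0.35 ]
 [-0.002 -0.307  0.952  0.421]
 [ 0.     0.     0.     1.   ]] [0.5482849  0.27257051 0.30313799] [ 6.41739121e-01  7.66922355e-01 -6.99770094e-04 -7.15965762e-04]
```

View pics/w2.png

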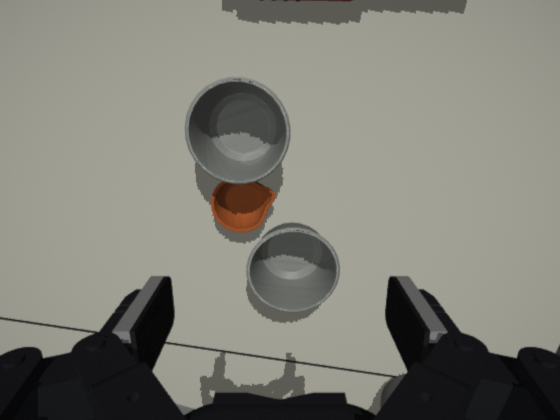

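The wrist view shows the bowls at (238,130) and (293,268), and the diya with its middle near (241,205) and lip tip at (275,194). I'll fit these.

```bash
python3 - <<'E'
from h import *
from scipy.optimize import least_squares
def ray(r,u,v,z):
    K=r['K'];d=r['E'][:3,:3]@np.array([(u-K[0,2])/K[0,0],-(v-K[1,2])/K[1,1],-1]);o=r['E'][:3,3];return o+d*(z-o[2])/d[2]
r=dict(np.load('wrist.npz'));P=cloud(r);d=r['depth'];f=r['frame'].astype(int);v,u=np.mgrid[:420,:560]
red=(f[...,2]-f[...,0]>50)&(d>0)
b=[]
for c,w in(((238,130),58),((293,268),52)):
    m=(np.hypot(u-c[0],v-c[1])<w)&(P[...,2]>.053)&(P[...,2]<.07)&(d>0)&~red;q=P[m]
    s=least_squares(lambda p:np.hypot(q[:,0]-p[0],q[:,1]-p[1])-p[2],[q[:,0].mean(),q[:,1].mean(),.049],loss='soft_l1',f_scale=.002).x
    print('bowl',s.round(4),len(q));b.append(s[:2])
e=b[1]-b[0];print('dist',np.hypot(*e),'ang',np.degrees(np.arctan2(e[1],e[0])),'mid',(b[0]+b[1])/2)
print('tip',ray(r,275,194,.026).round(4))
m=red&(u>200)&(u<285)&(v>170)&(v<240)&(P[...,2]>.021);q=P[m]
s=least_squares(lambda p:np.hypot(q[:,0]-p[0],q[:,1]-p[1])-.032,q[:,:2].mean(0),loss='soft_l1',f_scale=.002).x
t=ray(r,275,194,.026)[:2];print('diya',s,'tipdist',np.hypot(*(t-s)),'lip',s+(t-s)/np.hypot(*(t-s))*.032)
t2=dict(np.load('top.npz'));print('tip top',ray(t2,225.5,241.5,.026),'c',ray(t2,233,254.5,.026))
# finger pads in tool height
m=(d>0)&(P[...,2]>.2);q=P[m]
print('finger lowest rel TCP',np.percentile(q[:,2],[0,.5,2,5])-.3031)
E
```

```text
bowl [0.5004 0.3036 0.0483] 1924
bowl [0.5805 0.1668 0.0484] 1396
dist 0.15860635155189376 ang -59.64383115847555 mid [0.5404434 0.235196 ]
tip [0.5478 0.2398 0.026 ]
diya [0.51166649 0.22270761] tipdist 0.04001087714187381 lip [0.54059423 0.23638921]
tip top [0.5442661  0.23908331 0.026     ] c [0.50999748 0.21955561 0.026     ]
finger lowest rel TCP [-0.01274654 -0.00932761 -0.00487799  0.00132721]
```

Request:
{"name": "jog_arm", "arguments": {"increments": [{"dx": 0, "dy": -0.4, "dz": 0, "ax": 0, "ay": 0, "az": -0.04, "gripper": 1}, {"dx": 0, "dy": -0.8, "dz": 0, "ax": 0, "ay": 0, "az": -0.08, "gripper": 1}, {"dx": 0, "dy": -1, "dz": 0, "ax": 0, "ay": 0, "az": -0.1, "gripper": 1}]}}

```text
time: 1.9
eef_pos: [0.5482, 0.1509, 0.3032]
tcp_rot: [0.701, 0.714, -0.001, -0.0]
contact_force: [-0.8, 1.2, 0.4]
opening: 1.004
finger_force: 0.0
```

Request:
{"name": "jog_arm", "arguments": {"increments": [{"dx": 0, "dy": -0.4, "dz": 0, "ax": 0, "ay": 0, "az": -0.04, "gripper": 1}, {"dx": 0, "dy": -0.8, "dz": 0, "ax": 0, "ay": 0, "az": -0.08, "gripper": 1}, {"dx": 0, "dy": -1, "dz": 0, "ax": 0, "ay": 0, "az": -0.127, "gripper": 1}]}}

```text
time: 2.2
eef_pos: [0.5485, 0.0305, 0.3033]
tcp_rot: [0.769, 0.639, -0.001, -0.0]
contact_force: [0.6, 0.9, -0.5]
opening: 1.001
finger_force: 0.0
```

Request:
{"name": "jog_arm", "arguments": {"increments": [{"dx": 0, "dy": -0.4, "dz": 0, "ax": 0, "ay": 0, "az": 0, "gripper": 1}, {"dx": -0.05, "dy": -0.8, "dz": 0, "ax": 0, "ay": 0, "az": 0, "gripper": 1}, {"dx": -0.1, "dy": -1, "dz": 0, "ax": 0, "ay": 0, "az": 0, "gripper": 1}, {"dx": -0.1, "dy": -1, "dz": 0, "ax": 0, "ay": 0, "az": 0, "gripper": 1}, {"dx": -0.1, "dy": -1, "dz": 0, "ax": 0, "ay": 0, "az": 0, "gripper": 1}]}}

```text
time: 2.7
eef_pos: [0.537, -0.087, 0.3035]
tcp_rot: [0.768, 0.641, -0.0, -0.001]
contact_force: [-1.2, 1.0, 0.2]
opening: 0.997
finger_force: 0.0
```

```bash
python3 - <<'E'
from h import *
r=cap('wrist','w3');P=cloud(r);f=r['frame'].astype(int);d=r['depth']
red=((f[...,2]-f[...,0]>50)&(d>0)&(abs(P[...,2]-.032)<.008)).astype(np.uint8)
n,l,s,c=cv2.connectedComponentsWithStats(red);i=1+s[1:,4].argmax();m=l==i
print('px bbox',s[i]);q=P[m];print(cv2.minAreaRect((q[:,:2]*1000).astype(np.float32)),np.median(q[:,2]))
s=get_state();print(s['eef_pos'],s['tcp_rot'],s['time'])
E
```

```text
px bbox [ 270  184   59  156 8553]
((534.8643798828125, -208.39683532714844), (200.3345947265625, 64.46398162841797), 79.5739974975586) 0.03227898400245088
[ 0.53707189 -0.08653331  0.30370287] [ 7.67590419e-01  6.40940301e-01 -2.63679097e-06 -6.92351284e-04] 2.75
```

View pics/w3.png

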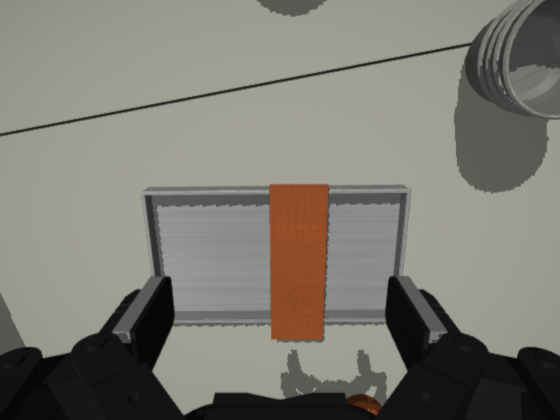

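The wrist view shows the tile whole (columns 270–329, rows 184–340), and the fit gives centre (0.535, -0.208). The yaw already matches, so I'll descend.

Request:
{"name": "jog_arm", "arguments": {"increments": [{"dx": -0.01, "dy": -0.35, "dz": -0.1, "ax": 0, "ay": 0, "az": 0, "gripper": 1}, {"dx": -0.017, "dy": -0.7, "dz": -0.3, "ax": 0, "ay": 0, "az": 0, "gripper": 1}, {"dx": -0.017, "dy": -1, "dz": -0.6, "ax": 0, "ay": 0, "az": 0, "gripper": 1}, {"dx": -0.017, "dy": -1, "dz": -1, "ax": 0, "ay": 0, "az": 0, "gripper": 1}]}}

```text
time: 3.15
eef_pos: [0.5373, -0.2107, 0.186]
tcp_rot: [0.768, 0.64, 0.001, 0.004]
contact_force: [1.8, 0.2, -0.1]
opening: 1.0
finger_force: 0.0
```

Request:
{"name": "jog_arm", "arguments": {"increments": [{"dx": 0, "dy": 0, "dz": -0.3, "ax": 0, "ay": 0, "az": 0, "gripper": 1}, {"dx": 0, "dy": 0, "dz": -0.6, "ax": 0, "ay": 0, "az": 0, "gripper": 1}, {"dx": 0, "dy": 0, "dz": -0.85, "ax": 0, "ay": 0, "az": 0, "gripper": 1}, {"dx": 0, "dy": 0, "dz": -0.85, "ax": 0, "ay": 0, "az": 0, "gripper": 1}, {"dx": 0, "dy": 0, "dz": -0.85, "ax": 0, "ay": 0, "az": 0, "gripper": 1}]}}

```text
time: 3.65
eef_pos: [0.5355, -0.2066, 0.0823]
tcp_rot: [0.767, 0.641, -0.0, -0.0]
contact_force: [0.4, 0.2, 1.1]
opening: 1.0
finger_force: 0.0
```

```bash
python3 - <<'E'
from h import *
s=get_state();print(s['eef_pos'],s['tcp_rot'],s['time'])
r=cap('wrist','w4');cap('top');P=cloud(r);d=r['depth'];m=(d>0)
v,u=np.mgrid[:420,:560]
for a,b in((0,180),(380,560)):
    k=m&(u>=a)&(u<b)&(v>270)&(P[...,2]>.045);q=P[k]; print(a,q[:,2].min(), q[q[:,2].argmin()])
E
```

```text
[ 0.5355003  -0.20658967  0.08234913] [ 7.67481675e-01  6.41070717e-01 -5.10815741e-05 -4.61156219e-04] 3.65
0 0.06900457022950165 [ 0.49072966 -0.20571955  0.06900457]
380 0.06876790819583206 [ 0.57573372 -0.22084765  0.06876791]
```

View pics/w4.png

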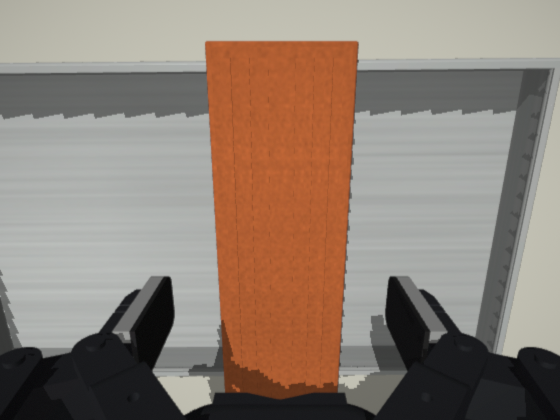

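The fingers straddle the tile evenly: their inner edges are at columns 174 and 386, and the tile spans 218–347. I'll go down and close.

Request:
{"name": "jog_arm", "arguments": {"increments": [{"dx": 0, "dy": -0.01, "dz": -0.15, "ax": 0, "ay": 0, "az": 0, "gripper": 1}, {"dx": 0, "dy": -0.015, "dz": -0.3, "ax": 0, "ay": 0, "az": 0, "gripper": 1}, {"dx": 0, "dy": -0.015, "dz": -0.44, "ax": 0, "ay": 0, "az": 0, "gripper": 1}, {"dx": 0, "dy": -0.015, "dz": -0.44, "ax": 0, "ay": 0, "az": 0, "gripper": 1}, {"dx": 0, "dy": -0.015, "dz": -0.44, "ax": 0, "ay": 0, "az": 0, "gripper": 1}], "force": 40}}

```text
time: 4.25
eef_pos: [0.5361, -0.2102, 0.0313]
tcp_rot: [0.768, 0.64, 0.0, 0.001]
contact_force: [0.3, 0.6, 0.8]
opening: 1.002
finger_force: 0.0
```

Request:
{"name": "jog_arm", "arguments": {"increments": [{"dx": 0, "dy": 0, "dz": 0, "ax": 0, "ay": 0, "az": 0, "gripper": 0.6}, {"dx": 0, "dy": 0, "dz": 0, "ax": 0, "ay": 0, "az": 0, "gripper": 0.5}, {"dx": 0, "dy": 0, "dz": 0, "ax": 0, "ay": 0, "az": 0, "gripper": 0.3}, {"dx": 0, "dy": 0, "dz": 0, "ax": 0, "ay": 0, "az": 0, "gripper": 0.3}, {"dx": 0, "dy": 0, "dz": 0, "ax": 0, "ay": 0, "az": 0, "gripper": 0}, {"dx": 0, "dy": 0, "dz": 0, "ax": 0, "ay": 0, "az": 0, "gripper": 0}]}}

```text
time: 4.85
eef_pos: [0.5362, -0.2104, 0.0318]
tcp_rot: [0.768, 0.64, 0.001, 0.001]
contact_force: [-1.5, 0.7, 6.3]
opening: 0.75
finger_force: 42.8
```

Request:
{"name": "jog_arm", "arguments": {"increments": [{"dx": 0, "dy": 0, "dz": 0.05, "ax": 0, "ay": 0, "az": 0, "gripper": -0.2}, {"dx": 0, "dy": 0, "dz": 0.12, "ax": 0, "ay": 0, "az": 0, "gripper": -0.2}, {"dx": 0, "dy": 0, "dz": 0.25, "ax": 0, "ay": 0, "az": 0, "gripper": -0.2}, {"dx": 0, "dy": 0, "dz": 0.4, "ax": 0, "ay": 0, "az": 0, "gripper": -0.2}, {"dx": 0, "dy": 0, "dz": 0.6, "ax": 0, "ay": 0, "az": 0, "gripper": -0.2}, {"dx": 0, "dy": 0, "dz": 0.8, "ax": 0, "ay": 0, "az": 0, "gripper": -0.2}, {"dx": 0, "dy": 0, "dz": 1, "ax": 0, "ay": 0, "az": 0, "gripper": -0.2}, {"dx": 0, "dy": 0, "dz": 1, "ax": 0, "ay": 0, "az": 0, "gripper": -0.2}, {"dx": 0, "dy": 0, "dz": 1, "ax": 0, "ay": 0, "az": 0, "gripper": -0.2}]}}

```text
time: 5.75
eef_pos: [0.5351, -0.2099, 0.1502]
tcp_rot: [0.768, 0.64, 0.0, 0.001]
contact_force: [-0.6, 0.5, -2.8]
opening: 0.745
finger_force: 44.5
```

```bash
cat > tile.py <<'E'
from h import *
from scipy.spatial.transform import Rotation as R
s=get_state();r=cap('wrist','w5');P=cloud(r);f=r['frame'].astype(int);d=r['depth']
z0=s['eef_pos'][2]
red=((f[...,2]-f[...,0]>40)&(d>0)&(abs(P[...,2]-z0)<.03)).astype(np.uint8)
n,l,st,c=cv2.connectedComponentsWithStats(red);i=1+st[1:,4].argmax();q=P[l==i]
print('tile w',cv2.minAreaRect((q[:,:2]*1000).astype(np.float32)),np.median(q[:,2]))
A=np.c_[q[:,:2]-q[:,:2].mean(0),np.ones(len(q))];k=np.linalg.lstsq(A,q[:,2],rcond=None)[0];print('slope',k,'bbox',st[i])
t=cap('top','t5');P=cloud(t);f=t['frame'].astype(int);d=t['depth']
m=(f[...,2]-f[...,0]>40)&(d>0)&(abs(P[...,2]-z0)<.03)&(np.hypot(P[...,0]-s['eef_pos'][0],P[...,1]-s['eef_pos'][1])<.13);q=P[m]
print('tile top',cv2.minAreaRect((q[:,:2]*1000).astype(np.float32)),np.median(q[:,2]),len(q))
print(s['eef_pos'],s['tcp_rot'],s['time'],s['opening'],s['finger_force'])
E
python3 tile.py
```

```text
tile w ((538.1488037109375, -180.92596435546875), (146.0955810546875, 67.21983337402344), 79.6503677368164) 0.15042274382003484
slope [-0.00213127 -0.00210045  0.15039197] bbox [  167     5   224   401 74953]
tile top ((544.5299072265625, -152.05349731445312), (85.70308685302734, 64.42051696777344), 79.82119750976562) 0.1489830881438663 905
[ 0.53506493 -0.20986151  0.15021327] [7.68219058e-01 6.40186612e-01 2.42042099e-04 7.23290444e-04] 5.75 0.7450255209333942 44.52385425567627
```

The tile is held level, with its centre about 4 mm below the TCP. I'll carry it to the bowls, turning about 41°.

Request:
{"name": "jog_arm", "arguments": {"increments": [{"dx": 0, "dy": 0.1, "dz": 0, "ax": 0, "ay": 0, "az": 0.01, "gripper": -0.2}, {"dx": 0, "dy": 0.3, "dz": 0, "ax": 0, "ay": 0, "az": 0.03, "gripper": -0.2}, {"dx": 0, "dy": 0.55, "dz": 0, "ax": 0, "ay": 0, "az": 0.06, "gripper": -0.2}, {"dx": 0, "dy": 0.8, "dz": 0, "ax": 0, "ay": 0, "az": 0.09, "gripper": -0.2}, {"dx": 0, "dy": 1, "dz": 0, "ax": 0, "ay": 0, "az": 0.11, "gripper": -0.2}]}}

```text
time: 6.35
eef_pos: [0.5338, -0.0873, 0.148]
tcp_rot: [0.709, 0.705, -0.0, -0.002]
contact_force: [0.4, 0.4, -1.9]
opening: 0.749
finger_force: 44.5
```

Request:
{"name": "jog_arm", "arguments": {"increments": [{"dx": 0, "dy": 0.25, "dz": 0, "ax": 0, "ay": 0, "az": 0.03, "gripper": -0.2}, {"dx": 0, "dy": 0.5, "dz": 0, "ax": 0, "ay": 0, "az": 0.06, "gripper": -0.2}, {"dx": 0, "dy": 0.75, "dz": 0, "ax": 0, "ay": 0, "az": 0.09, "gripper": -0.2}, {"dx": 0, "dy": 1, "dz": 0, "ax": 0, "ay": 0, "az": 0.12, "gripper": -0.2}]}}

```text
time: 6.75
eef_pos: [0.5337, 0.0322, 0.1481]
tcp_rot: [0.64, 0.769, -0.001, -0.001]
contact_force: [0.8, 0.1, -2.3]
opening: 0.747
finger_force: 44.5
```

Request:
{"name": "jog_arm", "arguments": {"increments": [{"dx": 0, "dy": 0.25, "dz": 0, "ax": 0, "ay": 0, "az": 0.03, "gripper": -0.2}, {"dx": 0, "dy": 0.5, "dz": 0, "ax": 0, "ay": 0, "az": 0.06, "gripper": -0.2}, {"dx": 0, "dy": 0.75, "dz": 0, "ax": 0, "ay": 0, "az": 0.09, "gripper": -0.2}, {"dx": 0, "dy": 1, "dz": 0, "ax": 0, "ay": 0, "az": 0.12, "gripper": -0.2}]}}

```text
time: 7.15
eef_pos: [0.5336, 0.1521, 0.1481]
tcp_rot: [0.564, 0.825, -0.001, -0.001]
contact_force: [-0.3, -0.2, -2.7]
opening: 0.751
finger_force: 44.5
```

Request:
{"name": "jog_arm", "arguments": {"increments": [{"dx": 0.02, "dy": 0.25, "dz": 0, "ax": 0, "ay": 0, "az": 0.03, "gripper": -0.2}, {"dx": 0.04, "dy": 0.45, "dz": 0, "ax": 0, "ay": 0, "az": 0.06, "gripper": -0.2}, {"dx": 0.055, "dy": 0.6, "dz": 0, "ax": 0, "ay": 0, "az": 0.09, "gripper": -0.2}, {"dx": 0.055, "dy": 0.7, "dz": 0, "ax": 0, "ay": 0, "az": 0.103, "gripper": -0.2}, {"dx": 0.055, "dy": 0.7, "dz": 0, "ax": 0, "ay": 0, "az": 0.103, "gripper": -0.2}, {"dx": 0.055, "dy": 0.7, "dz": 0, "ax": 0, "ay": 0, "az": 0.103, "gripper": -0.2}]}}

```text
time: 7.75
eef_pos: [0.541, 0.234, 0.1488]
tcp_rot: [0.497, 0.868, -0.001, -0.0]
contact_force: [-1.1, 0.5, -1.8]
opening: 0.749
finger_force: 44.5
```

```bash
python3 tile.py
```

```text
tile w ((524.3785400390625, 258.6134338378906), (67.37342834472656, 146.41123962402344), 30.07392692565918) 0.14903068793754176
slope [-0.00390992 -0.00443968  0.1490035 ] bbox [  167     5   224   401 74947]
tile top ((545.937744140625, 219.748779296875), (62.04639434814453, 167.79298400878906), 32.0367546081543) 0.14868814004630848 228
[0.54096036 0.23401319 0.14879866] [ 4.97089180e-01  8.67699100e-01 -6.63149744e-04 -4.23711187e-04] 7.75 0.7485051592609921 44.52641844749451
```

View pics/t5.png

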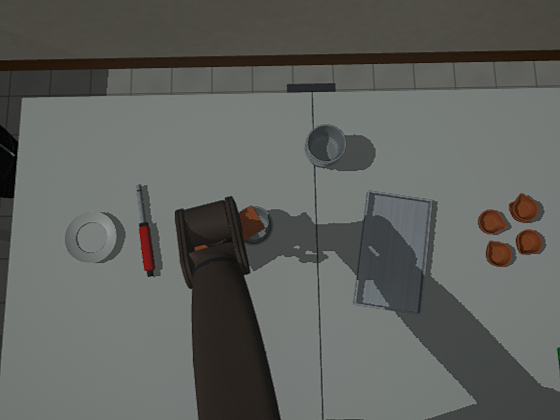

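The top view shows the tile above the two bowls, with stack, lighter and tray undisturbed. The fit puts the tile centre at about (0.538, 0.235) and 120.1°, within about 3 mm of target. Lowering now.

Request:
{"name": "jog_arm", "arguments": {"increments": [{"dx": 0.01, "dy": 0, "dz": -0.1, "ax": 0, "ay": 0, "az": 0, "gripper": -0.2}, {"dx": 0.015, "dy": 0, "dz": -0.2, "ax": 0, "ay": 0, "az": 0, "gripper": -0.2}, {"dx": 0.015, "dy": 0, "dz": -0.3, "ax": 0, "ay": 0, "az": 0, "gripper": -0.2}, {"dx": 0.015, "dy": 0, "dz": -0.4, "ax": 0, "ay": 0, "az": 0, "gripper": -0.2}, {"dx": 0.015, "dy": 0, "dz": -0.5, "ax": 0, "ay": 0, "az": 0, "gripper": -0.2}, {"dx": 0.015, "dy": 0, "dz": -0.58, "ax": 0, "ay": 0, "az": 0, "gripper": -0.2}, {"dx": 0.015, "dy": 0, "dz": -0.62, "ax": 0, "ay": 0, "az": 0, "gripper": -0.2}, {"dx": 0.015, "dy": 0, "dz": -0.62, "ax": 0, "ay": 0, "az": 0, "gripper": -0.2}, {"dx": 0.015, "dy": 0, "dz": -0.62, "ax": 0, "ay": 0, "az": 0, "gripper": -0.2}]}}

```text
time: 8.75
eef_pos: [0.5437, 0.2343, 0.0755]
tcp_rot: [0.497, 0.868, 0.0, 0.0]
contact_force: [-0.4, -0.8, -3.2]
opening: 0.744
finger_force: 44.5
```

Request:
{"name": "jog_arm", "arguments": {"increments": [{"dx": 0, "dy": 0, "dz": -0.01, "ax": 0, "ay": 0, "az": 0, "gripper": -0.2}, {"dx": 0, "dy": 0, "dz": -0.02, "ax": 0, "ay": 0, "az": 0, "gripper": -0.2}, {"dx": 0, "dy": 0, "dz": -0.025, "ax": 0, "ay": 0, "az": 0, "gripper": -0.2}, {"dx": 0, "dy": 0, "dz": -0.025, "ax": 0, "ay": 0, "az": 0, "gripper": -0.2}]}}

```text
time: 9.15
eef_pos: [0.5433, 0.2342, 0.0722]
tcp_rot: [0.497, 0.868, 0.0, 0.0]
contact_force: [-0.8, -0.1, -2.3]
opening: 0.746
finger_force: 44.5
```

Still about 4 mm up. I'll go on in steps of about 1 mm, watching the force.

Request:
{"name": "jog_arm", "arguments": {"increments": [{"dx": 0, "dy": 0, "dz": -0.008, "ax": 0, "ay": 0, "az": 0, "gripper": -0.2}, {"dx": 0, "dy": 0, "dz": -0.016, "ax": 0, "ay": 0, "az": 0, "gripper": -0.2}, {"dx": 0, "dy": 0, "dz": -0.025, "ax": 0, "ay": 0, "az": 0, "gripper": -0.2}, {"dx": 0, "dy": 0, "dz": -0.025, "ax": 0, "ay": 0, "az": 0, "gripper": -0.2}]}}

```text
time: 9.55
eef_pos: [0.5432, 0.2342, 0.0688]
tcp_rot: [0.497, 0.868, -0.0, -0.0]
contact_force: [-0.3, -0.3, -2.5]
opening: 0.745
finger_force: 44.5
```

Request:
{"name": "jog_arm", "arguments": {"increments": [{"dx": 0, "dy": 0, "dz": -0.005, "ax": 0, "ay": 0, "az": 0, "gripper": -0.2}, {"dx": 0, "dy": 0, "dz": -0.008, "ax": 0, "ay": 0, "az": 0, "gripper": -0.2}, {"dx": 0, "dy": 0, "dz": -0.008, "ax": 0, "ay": 0, "az": 0, "gripper": -0.2}]}}

```text
time: 9.85
eef_pos: [0.5433, 0.2342, 0.0681]
tcp_rot: [0.497, 0.868, -0.0, -0.0]
contact_force: [-0.1, 0.7, -1.8]
opening: 0.744
finger_force: 44.5
```

Request:
{"name": "jog_arm", "arguments": {"increments": [{"dx": 0, "dy": 0, "dz": -0.004, "ax": 0, "ay": 0, "az": 0, "gripper": -0.2}, {"dx": 0, "dy": 0, "dz": -0.008, "ax": 0, "ay": 0, "az": 0, "gripper": -0.2}, {"dx": 0, "dy": 0, "dz": -0.008, "ax": 0, "ay": 0, "az": 0, "gripper": -0.2}]}}

```text
time: 10.15
eef_pos: [0.5433, 0.2342, 0.0671]
tcp_rot: [0.497, 0.868, -0.0, -0.0]
contact_force: [0.0, -0.3, -0.7]
opening: 0.747
finger_force: 44.5
```

Request:
{"name": "jog_arm", "arguments": {"increments": [{"dx": 0, "dy": 0, "dz": -0.004, "ax": 0, "ay": 0, "az": 0, "gripper": -0.2}, {"dx": 0, "dy": 0, "dz": -0.007, "ax": 0, "ay": 0, "az": 0, "gripper": -0.2}, {"dx": 0, "dy": 0, "dz": -0.007, "ax": 0, "ay": 0, "az": 0, "gripper": -0.2}]}}

```text
time: 10.45
eef_pos: [0.5436, 0.2343, 0.0669]
tcp_rot: [0.497, 0.868, 0.0, 0.0]
contact_force: [-1.1, 0.3, 1.4]
opening: 0.75
finger_force: 44.7
```

The tile is resting on the rims. I'll ease the grip and open.

Request:
{"name": "jog_arm", "arguments": {"increments": [{"dx": 0, "dy": 0, "dz": 0, "ax": 0, "ay": 0, "az": 0, "gripper": 0.4}, {"dx": 0, "dy": 0, "dz": 0, "ax": 0, "ay": 0, "az": 0, "gripper": 0.5}, {"dx": 0, "dy": 0, "dz": 0, "ax": 0, "ay": 0, "az": 0, "gripper": 0.55}, {"dx": 0, "dy": 0, "dz": 0, "ax": 0, "ay": 0, "az": 0, "gripper": 0.65}, {"dx": 0, "dy": 0, "dz": 0, "ax": 0, "ay": 0, "az": 0, "gripper": 0.8}, {"dx": 0, "dy": 0, "dz": 0, "ax": 0, "ay": 0, "az": 0, "gripper": 1}, {"dx": 0, "dy": 0, "dz": 0, "ax": 0, "ay": 0, "az": 0, "gripper": 1}, {"dx": 0, "dy": 0, "dz": 0, "ax": 0, "ay": 0, "az": 0, "gripper": 1}], "force": 20}}

```text
time: 11.25
eef_pos: [0.5434, 0.2342, 0.0663]
tcp_rot: [0.497, 0.868, -0.0, -0.0]
contact_force: [-0.3, -0.1, -0.1]
opening: 0.999
finger_force: 0.0
```

Request:
{"name": "jog_arm", "arguments": {"increments": [{"dx": 0, "dy": 0, "dz": 0.05, "ax": 0, "ay": 0, "az": 0, "gripper": 1}, {"dx": 0, "dy": 0, "dz": 0.15, "ax": 0, "ay": 0, "az": 0, "gripper": 1}, {"dx": 0, "dy": 0, "dz": 0.3, "ax": 0, "ay": 0, "az": 0, "gripper": 1}, {"dx": 0, "dy": 0, "dz": 0.6, "ax": 0, "ay": 0, "az": 0, "gripper": 1}, {"dx": 0, "dy": 0, "dz": 1, "ax": 0, "ay": 0, "az": 0, "gripper": 1}]}}

```text
time: 11.75
eef_pos: [0.5419, 0.2338, 0.1861]
tcp_rot: [0.497, 0.868, -0.002, -0.002]
contact_force: [0.4, -0.6, 0.5]
opening: 0.995
finger_force: 0.0
```

Request:
{"name": "jog_arm", "arguments": {"increments": [{"dx": 0.1, "dy": -0.2, "dz": 0.3, "ax": 0, "ay": 0, "az": 0, "gripper": 1}, {"dx": 0.25, "dy": -0.5, "dz": 0.6, "ax": 0, "ay": 0, "az": 0, "gripper": 1}, {"dx": 0.4, "dy": -0.8, "dz": 0.8, "ax": 0, "ay": 0, "az": 0, "gripper": 1}, {"dx": 0.4, "dy": -0.8, "dz": 0.8, "ax": 0, "ay": 0, "az": 0, "gripper": 1}, {"dx": 0.4, "dy": -0.8, "dz": 0.8, "ax": 0, "ay": 0, "az": 0, "gripper": 1}, {"dx": 0.4, "dy": -0.8, "dz": 0.8, "ax": 0, "ay": 0, "az": 0, "gripper": 1}]}}

```text
time: 12.35
eef_pos: [0.5904, 0.1388, 0.2815]
tcp_rot: [0.497, 0.868, -0.0, -0.001]
contact_force: [0.1, 0.2, -0.0]
opening: 1.0
finger_force: 0.0
```

```bash
python3 - <<'E'
from h import *
s=get_state();r=cap('wrist','w6');P=cloud(r);f=r['frame'].astype(int);d=r['depth']
red=((f[...,2]-f[...,0]>40)&(d>0)&(abs(P[...,2]-.068)<.01)).astype(np.uint8)
n,l,st,c=cv2.connectedComponentsWithStats(red);i=1+st[1:,4].argmax();q=P[l==i]
print('tile',cv2.minAreaRect((q[:,:2]*1000).astype(np.float32)),np.median(q[:,2]),st[i])
A=np.c_[q[:,:2]-q[:,:2].mean(0),np.ones(len(q))];print(np.linalg.lstsq(A,q[:,2],rcond=None)[0])
print(s['eef_pos'],s['time'],s['opening'],s['contact_force'])
E
```

```text
tile ((557.0381469726562, 210.15167236328125), (65.13702392578125, 139.61581420898438), 30.45918083190918) 0.06704469161293558 [  250     0    80   171 12861]
[-0.00027417 -0.00022057  0.06702762]
[0.59042858 0.13875501 0.28153403] 12.35 1.0004866018303855 [ 0.11912278  0.22278725 -0.03851038]
```

View pics/w6.png

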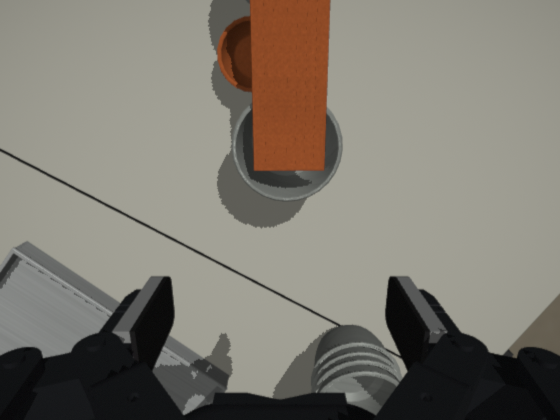

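The tile lies level across the bowls and is centred on the near one (columns 250–328). Working back from its near end, its centre is at (0.542, 0.236), about 1 mm from the lip estimate. Handing in.

```bash
python3 -c "
from plant import job; print(job.sign_off())"
```

```text
the job is handed in; nothing more can be done
None
```

The tile lies glazed face down, level and released, across both bowls, its centre about 1 mm from the diya's lip by the wrist camera; I handed the job in at about 12 s of robot time, and no verdict was returned.

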